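# Ratchet the battery hold-down tight

## Robot

A 6-joint arm with a two-finger parallel gripper is mounted at the origin on the work surface. World frame = base frame: x ahead of the robot, y to its left, z up, the work surface at z = 0. Lengths are in m, angles in rad, forces in N, time in s.
With the tool pointing down it reaches from about 0.35 to 0.775 m from the base axis. Payload 7.3 kg.
Tool frame: the origin (TCP) lies on the mounting face of the last link; the fingertips stand 178 mm ahead of it and the grasp point (between the pads) lies 159 mm ahead of it (robot.grip_depth is the distance from the TCP to the grasp point, in m); z points along the fingers, y is the line along which they close (so a half turn about z gives the same grasp; the last joint's range is limited). The gripper opens to 92 mm and grips with 3 to 60 N. Pads are 19 mm wide; open, the fingers measure 130 mm over their backs; the gripper's body (75 mm by 190 mm) begins 47 mm behind the grasp point.
Start: joints at [-1.464, 0.342, 1.524, -0, 1.275, -0.146], TCP at [0.131, -0.508, 0.405] pointing down, gripper open.
Joint ranges: [-2.53, 2.53], [-0.77, 2.02], [0.04, 2.7], [-1, 4.14], [0.28, 2.66], [-3.11, 3.11]. Speed limits (rad/s): [2.57, 2.57, 3.14, 3.14, 3.14, 3.14].

## Interface

Orientations are given as [roll, pitch, yaw] about the fixed x, y, z axes, in that order (R = Rz(yaw) Ry(pitch) Rx(roll)).
In Python, from cell import observe, cams, robot, models gives the robot as it stands.
- The arm moves only by the shell command python3 -m jog 'ROWS' [FORCE]. ROWS is JSON, a list of rows, each a list of 3 entries, a list of its own where there are three numbers: the shift along the tool's x, y, z each as a share of 0.4 m, from -1 to 1, then the turn about the tool's z as a share of pi rad, from -1 to 1, then the closure, from 0 (fully open) to 1 (shut). In form: [[[x, y, z], turn, jaw], ...]. A call has 1 to 12 rows; each row is the pose to reach, as a shift and turn from the pose commanded when the call began, along the tool's axes at that moment, turning the shorter way round; what a row does not reach only later rows make up. A row lasts 1/8 s, in which the tool goes at most 62.5 mm and 10.7 degrees, less where a joint would pass 70% of its speed; a pose out of reach is approached as far as the arm can. A call with a number of a shift or a turn outside -1 to 1 is refused whole. A call with a gripper value outside its range is refused whole. The fingers move at their own pace and stop on an object; FORCE is the grip in N (left out, the last holds). Time passes only in rows, so rows that repeat a pose let the fingers close. It gives the time, the measured TCP pose, the force, the opening and the grip force at its end, in the units of the state.
- observe(): the state, without advancing time (a new reading comes with each control period).
- cams.read_camera(name): name is "side" or "top" or "wrist"; returns the picture (384x512x3 uint8, red, green, blue); there is no depth.
- cams.camera_model(name): a dict with "camera_matrix" (3x3 intrinsics, pixels), "k1" (the pictures are not rectified: a ray, as slopes to the right and down, at radius r is drawn at 1 + k1 r^2 times it, then the intrinsics apply), "pose" (4x4, takes a point from camera to world coordinates). Camera axes: x right, y down, z forward; pixel columns grow to the right and rows downward; lengths in m; the calibration is good to about 2 mm. A picture is of the moment at which its call begins: read the wrist's pose just before it. camera_model takes no time and is no camera call; for the wrist camera it gives the pose at the moment of the call.
- robot.hand_in(): hands the job in; it is judged then, once.
Trained networks look in the newest picture that a camera, given by its name, has taken for a name from the list of things; names that differ only in an ending like _2 or _b are one class to them, and where a whole thing is asked for, a point or a joint stands for the part that bears it (a point fixed in the world has none). Each returns a list of dicts, best first, with "confidence" (0 to 1); they miss things now and then, are a little off and sometimes report something else, mostly with a low value. They report only what shows in the picture. A call takes as long as a camera call. They do not tell look-alikes from the thing itself.
- models.find_in(target, camera): "position" ([x, y, z] in m, in world coordinates, good to about 4 mm: the middle of the surface that is visible of it).
- models.pinpoint(target, camera): "position" ([x, y, z] in m, in world coordinates, good to about 4 mm: a listed point, or the origin of a listed thing).
The state is a dict: "time": time; "qpos": joint angles; "qvel": joint speeds; "joint_efforts": joint torques, N m; "tool_pos": TCP position; "tool_rot": TCP orientation; "contact_force": force on the tool from outside, world axes, zero at the start; "torque": the same for the moment, N m; "opening": finger opening in m; "grip_force": force on a finger pad.
Only numpy, scipy, OpenCV 4.12 (cv2) and the standard library are available. Lean on these libraries where they do the work, as an engineer would, in place of code of your own. Each camera call takes 0.05 s, during which the arm holds its last target. There are 200 camera calls.

## Task

Pick up the ratchet ring wrench, fit its ring fully down over the big square brass nut of the battery cradle, and swing it back and forth to screw the nut clockwise until it is fully tight and the yellow plate is down on the batteries. Then let go and leave the wrench sitting on the nut; turn the nut only with the wrench, never with the fingers, and leave the meter, the spare battery and the crate where they are.

Things in the scene. Friction and masses are not known exactly. Their poses are not given: they have to be found in the camera images.
- wrench: Loose ratchet ring wrench, 0.32 to 0.45 kg, 219 mm long, lying flat, right way up. Origin: centre of the round head, on its underside, z up; head 66 mm wide and 20 mm thick. The straight handle runs along the wrench's own -x, mid-height 10 mm above the underside. Head-heavy: centre of mass about 22 mm from the origin; left on the nut it settles level. 
- wrench_hole (a point): Centre of the head, on its top. Square hole, 30 mm across flats, right through, in a dark insert that turns in the head: 18 clicks of 20 degrees, locked to the handle when that swings clockwise, free anticlockwise. The insert starts at any angle: rest the head on the nut, press lightly and swing clockwise, up to 110 degrees, slipping back if need be, until it drops 20 mm.
- wrench_grip (a point): Point in the middle of the handle, 110 mm from the head's centre, at its mid-height, x axis towards the head. The red grip is 24 mm wide, 16 mm thick and spans 74 to 186 mm from the head's centre; nearer the head is a steel neck 22 mm wide, 14 mm thick. Lying on the bench this point is 10 mm up.
- cradle: Fixed battery cradle: grey tray 180 x 180 mm with two sealed batteries (each 65 mm along x, 151 mm along y, tops 105 mm above the tray's underside). Origin: centre of the underside, z up; the nut is on its z axis. Swing the wrench with its handle pointing roughly along the cradle's -x (to the robot), within 65 degrees either side of it, between the two pillars.
- pillar_left (a point): Top of the guide pillar at the cradle's y = +52 mm, 162 mm above the cradle's underside; steel rod 10 mm thick with a red cap 14 mm wide. The wrench's handle cannot pass it.
- pillar_right (a point): The same at the cradle's y = -52 mm.
- nut_turn (a joint): How far the nut still is from tight, in rad: 0 = fully tight (a hard stop); falls as the nut turns clockwise seen from above. Starts between 2.8 and 3.6. It needs about 0.5 N m to turn and stays where it is left. The nut and the yellow plate go down 1.6 mm per rad (10 mm a turn), so the wrench must be let down with them.
- nut: Square brass nut. Origin on its axis, on top of the yellow plate (150 x 150 x 8 mm, moves with the nut). Steel flange 60 mm wide, 8 mm thick; square 28 mm across flats, 20 mm high; guiding cone 5 mm high, 27 to 21 mm wide. x axis points at the middle of a flat.
- nut_seat (a point): On the nut's axis, at the top of its flange, where the underside of the wrench's head rests when the ring is fully on: 123 mm above the cradle's underside when tight, 1.6 mm higher per rad still to turn.
- meter: Loose yellow hand-held meter, 140 x 72 x 34 mm, lying on the bench; leave alone. Origin: centre of the underside, length along x.
- spare: Loose spare battery, 65 x 151 x 95 mm, grey with a blue lid, 2.1 kg; leave alone. Origin: centre of the underside, length along y.
- crate: Yellow open crate, 130 x 190 x 70 mm, 0.9 kg; leave alone. Origin: centre of the underside, length along y.
There are look-alikes about, which are no part of the job. Of the things that look like the wrench, the largest one is meant.

How it is judged:
On the way, in this order (a step that is already met when the one before it is completed fails the run):
1. the wrench's ring is fully down over the nut (horizontal distance between wrench and nut_seat below 0.006 m and z of wrench in the frame of nut_seat between -0.006 and 0.006 m), for 0.2 s.
2. with the ring on the nut, the nut is more than half way to tight (value of joint nut_turn below 1.5 rad and horizontal distance between wrench and nut_seat below 0.008 m and z of wrench in the frame of nut_seat between -0.006 and 0.009 m), for 0.1 s.
3. the nut is fully tight (value of joint nut_turn below 0.1 rad), for 0.2 s.
At the end, for the whole second after the job is handed in: The nut is within 0.15 rad of its tight stop, and the released wrench rests on the nut with its head's centre within 10 mm of the nut's axis and no more than 12 mm above its seat, at rest (value of joint nut_turn below 0.15 rad and horizontal distance between wrench and nut_seat below 0.01 m and z of wrench in the frame of nut_seat between -0.006 and 0.012 m and linear speed of wrench below 0.02 m/s); the robot touches nothing.
It fails at once if the fingers touch the nut (contact force between the fingers and nut above 1 N).
It fails at once if the meter is moved more than 30 mm (distance of meter from where it was at the start of the episode above 0.03 m).
It fails at once if the spare battery is moved more than 30 mm (distance of spare from where it was at the start of the episode above 0.03 m).
It fails at once if the crate is moved more than 30 mm (distance of crate from where it was at the start of the episode above 0.03 m).
It also fails if it takes over 72 s, if anything falls off the work surface, if the arm or the gripper's body presses on something with over 40 N, if the wrist force passes 120 N, or if a joint passes its speed limit or range.

## Working session

There is one attempt and no reset: what is moved stays moved. The work goes in short steps, Python scripts to look and compute and a shell command to move; the robot and the scene stay as the last step left them, time stands still between calls to the robot, and variables do not carry over. Pictures are saved under pics/ and viewed, at most 10 in all, crops included, and the job is handed in when it is done.

```bash
mkdir -p pics; ls
python3 - <<'E'
from cell import observe,cams,robot,models
import cv2
s=observe();print({k:s[k] for k in('time','tool_pos','tool_rot','contact_force','opening')})
for c in('side','top'):
    im=cams.read_camera(c);cv2.imwrite(f'pics/{c}0.png',im[:,:,::-1])
    for t in('wrench','wrench_hole','wrench_grip','nut_seat','cradle','pillar_left','pillar_right'):
        for r in models.pinpoint(t,c)[:3]:print(c,t,[round(float(x),3) for x in r['position']],round(r['confidence'],2))
    m=cams.camera_model(c);print(m)
E
```

```text
pics
{'time': 0.0, 'tool_pos': array([ 0.13130688, -0.50817061,  0.4040532 ]), 'tool_rot': array([-3.14005938e+00, -1.80357972e-04,  2.52808585e-01]), 'contact_force': array([-0.08036749, -0.35476459,  0.27681095]), 'opening': 0.091484618383725}
side wrench [0.572, -0.336, 0.002] 0.67
side wrench [0.586, -0.513, -0.002] 0.66
side wrench_hole [0.568, -0.339, 0.019] 0.66
side wrench_hole [0.587, -0.515, 0.017] 0.62
side wrench_grip [0.462, -0.37, 0.011] 0.77
side wrench_grip [0.666, -0.488, 0.007] 0.69
side nut_seat [0.64, -0.016, 0.133] 0.64
side cradle [0.645, -0.017, -0.002] 0.88
side pillar_left [0.658, 0.033, 0.163] 0.95
side pillar_right [0.63, -0.07, 0.16] 0.59
{'camera_matrix': array([[377.08821487,   0.        , 252.14881202],
       [  0.        , 377.08821487, 189.23242749],
       [  0.        ,   0.        ,   1.        ]]), 'k1': -0.08891198043787407, 'pose': array([[-0.76477873, -0.35919585,  0.53487553, -0.05586877],
       [-0.64419808,  0.4120535 , -0.64437625,  0.61226692],
       [ 0.01105994, -0.83737104, -0.54652303,  0.70199298],
       [ 0.        ,  0.        ,
[... 293 characters left out ...]
h_grip [0.353, -0.221, 0.007] 0.77
top wrench_grip [0.644, -0.018, 0.002] 0.73
top nut_seat [0.64, -0.014, 0.129] 0.74
top cradle [0.642, -0.021, 0.002] 0.89
top pillar_left [0.661, 0.032, 0.163] 0.65
top pillar_right [0.629, -0.07, 0.164] 0.97
{'camera_matrix': array([[423.04306368,   0.        , 256.27638285],
       [  0.        , 423.04306368, 195.19995343],
       [  0.        ,   0.        ,   1.        ]]), 'k1': -0.057542967203090566, 'pose': array([[ 0.00443356, -0.98428187,  0.176549  ,  0.29306391],
       [-0.99991599, -0.00651403, -0.01120623, -0.07296779],
       [ 0.01218013, -0.17648449, -0.98422806,  1.48814772],
       [ 0.        ,  0.        ,  0.        ,  1.        ]])}
```

View pics/top0.png

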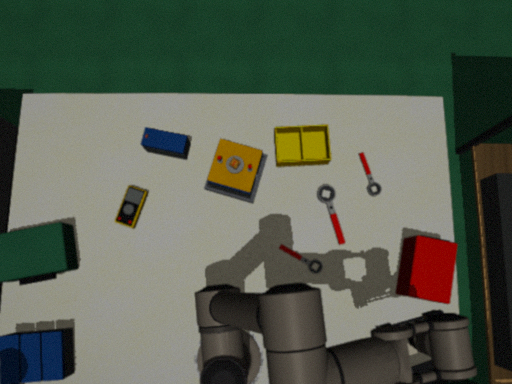

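View pics/side0.png

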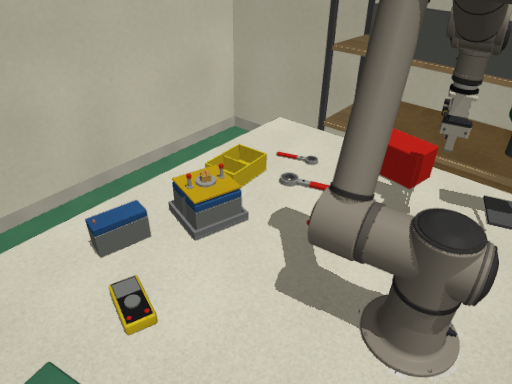

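Top view, wrench-like things: the ring wrench at (326,193) with its handle to (341,243), a small one at (374,188) and a small one at (315,266). The first is clearly the largest, so I choose it. The cradle with the nut is at (235,163), and the meter, spare and crate are at (131,206), (166,142) and (302,144). The side view agrees: the wrench head is at (290,180), the cradle at (207,195), and the arm hides part of the handle.

```bash
cat > h.py <<'E'
import numpy as np,cv2
from cell import observe,cams,robot,models
from scipy.spatial.transform import Rotation as Ro
def ray(m,u,v):
    K=m['camera_matrix'];k=m['k1']
    d=np.array([(u-K[0,2])/K[0,0],(v-K[1,2])/K[1,1]]);s=d.copy()
    for _ in range(20): s=d/(1+k*(s@s))
    P=m['pose'];return P[:3,3],P[:3,:3]@np.array([s[0],s[1],1])
def at_z(m,u,v,z):
    o,d=ray(m,u,v);return o+d*(z-o[2])/d[2]
def tri(obs):
    A=np.zeros((3,3));b=np.zeros(3)
    for m,u,v in obs:
        o,d=ray(m,u,v);d=d/np.linalg.norm(d);Q=np.eye(3)-np.outer(d,d);A+=Q;b+=Q@o
    p=np.linalg.solve(A,b)
    return p,[np.linalg.norm(np.cross(p-ray(m,u,v)[0],ray(m,u,v)[1]/np.linalg.norm(ray(m,u,v)[1]))) for m,u,v in obs]
def togo(target_grasp,yaw):
    s=observe();R=Ro.from_euler('xyz',s['tool_rot']).as_matrix()
    g=s['tool_pos']+robot.grip_depth*R[:,2]
    sh=R.T@(np.array(target_grasp)-g);t=(s['tool_rot'][2]-yaw+np.pi)%(2*np.pi)-np.pi
    print('grasp now',g.round(4),'rot',s['tool_rot'].round(4),'shift',(sh/0.4).round(4),'turn',round(t/np.pi,4))
E
python3 - <<'E'
from h import *
im=cv2.imread('pics/top0.png')[140:280,260:400];cv2.imwrite('pics/crop0.png',cv2.resize(im,None,fx=4,fy=4,interpolation=cv2.INTER_CUBIC))
m=cams.camera_model('top')
hsv=cv2.cvtColor(cv2.imread('pics/top0.png'),cv2.COLOR_BGR2HSV)
mk=(((hsv[...,0]<8)|(hsv[...,0]>172))&(hsv[...,1]>150)&(hsv[...,2]>60)).astype('uint8')
n,l,st,ce=cv2.connectedComponentsWithStats(mk)
for i in range(1,n):
    if st[i,4]>30:print(st[i],ce[i],at_z(m,*ce[i],0.018).round(4))
print(at_z(m,326,193,.02))
w=cams.camera_model('wrist');print(w['pose'].round(3))
togo([0.465,-0.37,0.25],0.29)
E
```

```text
[359 153  12  22  95] [364.44210526 163.14736842] [ 0.6768 -0.4793  0.018 ]
[331 214  14  30 186] [337.22043011 228.52688172] [ 0.4402 -0.3734  0.018 ]
[ 409  235   49   69 2577] [432.50756694 268.83663174] [ 0.3003 -0.7045  0.018 ]
[280 245  21  15 104] [290.         251.82692308] [ 0.3587 -0.2071  0.018 ]
[ 0.56596884 -0.3366334   0.02      ]
[[ 0.251 -0.926 -0.282  0.208]
 [-0.968 -0.24  -0.074 -0.488]
 [ 0.001  0.291 -0.957  0.384]
 [ 0.     0.     0.     1.   ]]
grasp now [ 0.1313 -0.5083  0.2455] rot [ 3.1415 -0.      0.2527] shift [ 0.8941 -0.1262 -0.0111] turn -0.0119
```

View pics/crop0.png

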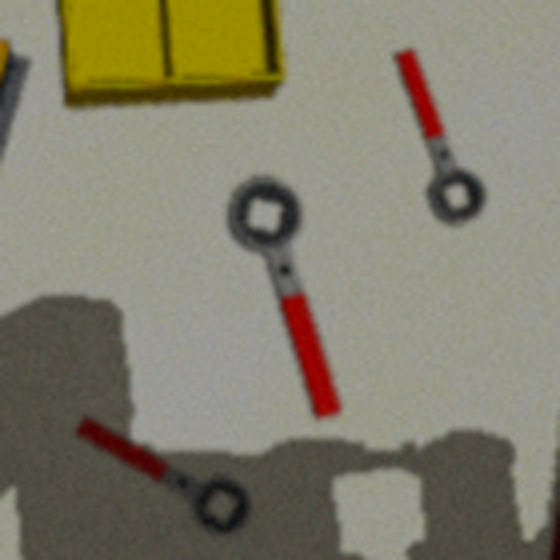

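The crop shows the head with its light square hole at (265,212) and the red grip from (292,295) to (325,415). It is clearly larger than the other two.

```bash
python3 -m jog '[[[0.89,-0.126,0],-0.012,0],[[0.89,-0.126,0],-0.012,0],[[0.89,-0.126,0],-0.012,0],[[0.89,-0.126,0],-0.012,0],[[0.89,-0.126,0],-0.012,0],[[0.89,-0.126,0],-0.012,0],[[0.89,-0.126,0],-0.012,0],[[0.89,-0.126,0],-0.012,0]]'
cat > look.py <<'E'
from h import *
import sys,json
n=sys.argv[1];m=cams.camera_model('wrist');im=cams.read_camera('wrist')[:,:,::-1].copy();cv2.imwrite(f'pics/{n}.png',im)
for t in('wrench_hole','wrench_grip'):
    for r in models.pinpoint(t,'wrist')[:2]:print(t,np.round(r['position'],4),round(r['confidence'],2))
hsv=cv2.cvtColor(im,cv2.COLOR_BGR2HSV)
mk=(((hsv[...,0]<8)|(hsv[...,0]>172))&(hsv[...,1]>150)&(hsv[...,2]>60)).astype('uint8')
k,l,st,ce=cv2.connectedComponentsWithStats(mk)
for i in range(1,k):
    if st[i,4]>300:
        (c,wh,a)=cv2.minAreaRect(np.argwhere(l==i)[:,::-1].astype('float32'))
        print(st[i],ce[i],wh,a,at_z(m,*ce[i],0.018).round(4))
np.savez(f'{n}.npz',**m)
E
python3 look.py w1
```

```text
time: 1.8
tool_pos: [0.4631, -0.3706, 0.4045]
tool_rot: [-3.141, 0.001, 0.291]
contact_force: [0.5, -1.3, 1.0]
opening: 0.0918
grip_force: 0.0
wrench_hole [ 0.5932 -0.5121  0.017 ] 0.63
wrench_hole [ 0.3123 -0.2939  0.0133] 0.63
wrench_grip [ 0.4598 -0.3741  0.0082] 0.72
wrench_grip [ 0.3541 -0.2264  0.0054] 0.7
[376   0  20  66 958] [385.85490605  32.21607516] (14.957460403442383, 66.17030334472656) 4.316027641296387 [ 0.6742 -0.4794  0.018 ]
[ 244  144   16   74 1127] [251.14906832 179.92102928] (73.0, 15.0) 90.0 [ 0.445  -0.3741  0.018 ]
[104 178  49  45 679] [127.75257732 199.75110457] (57.467472076416016, 12.290732383728027) 41.6335334777832 [ 0.3652 -0.2111  0.018 ]
```

View pics/w1.png

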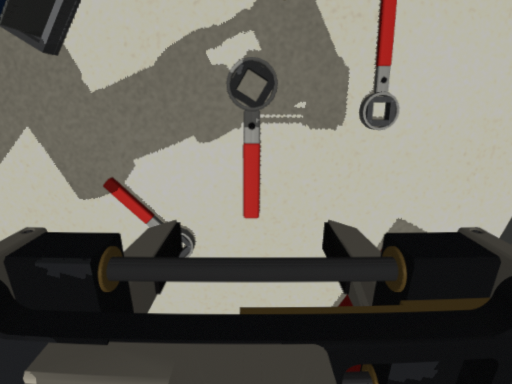

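The wrist view shows the wrench upright between the fingers' lines: head centre (251,83), red grip from (251,144) to (251,217), so yaw 0.291 is aligned. The look-alikes are at (380,110) and (180,240). Next is a second, lower view for triangulation.

```bash
python3 -m jog '[[[0,0,0.1],0,0],[[0,0,0.22],0,0],[[0,0,0.22],0,0],[[0,0,0.22],0,0],[[0,0,0.22],0,0]]'
python3 look.py w2
python3 - <<'E'
from h import *
# dark/round head: Hough circle in both, plus red rectangle ends
obs=[];ends=[]
for n in('w1','w2'):
    m=dict(np.load(n+'.npz'));im=cv2.imread(f'pics/{n}.png');hsv=cv2.cvtColor(im,cv2.COLOR_BGR2HSV)
    mk=(((hsv[...,0]<8)|(hsv[...,0]>172))&(hsv[...,1]>150)&(hsv[...,2]>60)).astype('uint8')
    k,l,st,ce=cv2.connectedComponentsWithStats(mk)
    i=[i for i in range(1,k) if st[i,4]>300 and abs(ce[i][0]-252)<25 and ce[i][1]<260][0]
    pts=np.argwhere(l==i);top=pts[:,0].min();row=pts[pts[:,0]==top+3][:,1];obs.append((m,row.mean(),top))
    x0=int(ce[i][0]);roi=cv2.medianBlur(cv2.cvtColor(im,cv2.COLOR_BGR2GRAY),3)[:top,x0-80:x0+80]
    c=cv2.HoughCircles(roi,cv2.HOUGH_GRADIENT,1.5,100,param1=120,param2=20,minRadius=18,maxRadius=60)
    c=c[0,0];print(n,'redtop',row.mean(),top,'head',c[0]+x0-80,c[1],c[2]);ends.append((m,c[0]+x0-80,c[1]))
p,e=tri(obs);print('red head-side end',p.round(4),np.round(e,4));q,e=tri(ends);print('head',q.round(4),np.round(e,4))
for a in obs:print(at_z(*a,.018).round(4))
for a in ends:print(at_z(*a,.02).round(4))
E
```

```text
time: 2.58
tool_pos: [0.4636, -0.3711, 0.3191]
tool_rot: [3.138, -0.002, 0.29]
contact_force: [1.4, -0.4, -0.1]
opening: 0.0918
grip_force: 0.0
wrench_hole [ 0.3138 -0.295   0.0137] 0.89
wrench_hole [ 0.5921 -0.5141  0.0177] 0.78
wrench_grip [ 0.3553 -0.227   0.0061] 0.68
wrench_grip [ 0.4612 -0.3749  0.0087] 0.56
[ 410    0   25   56 1060] [422.43867925  26.86037736] (20.383955001831055, 57.02766799926758) 5.440331935882568 [ 0.6604 -0.4827  0.018 ]
[ 239  155   21   92 1829] [249.15855659 199.41607436] (91.0, 20.0) 90.0 [ 0.4466 -0.3734  0.018 ]
[ 64 197  50  36 757] [ 86.28665786 216.27873184] (53.45240783691406, 16.675539016723633) 40.91438674926758 [ 0.3739 -0.201   0.018 ]
w1 redtop 251.5 144 head 251.25 83.25 22.2
w2 redtop 249.0 155 head 249.25 77.25 34.5
red head-side end [ 0.4912 -0.3603  0.0019] [0.0004 0.0004]
head [ 0.5682 -0.3374  0.0056] [0.0001 0.0001]
[ 0.4932 -0.3601  0.018 ]
[ 0.4937 -0.3593  0.018 ]
[ 0.5671 -0.3377  0.02  ]
[ 0.5668 -0.3379  0.02  ]
```

Run:
```python
from h import *
togo([0.476,-0.3652,0.021],0.289)
```

```text
grasp now [ 0.4638 -0.3709  0.1589] rot [ 3.1394e+00 -1.0000e-03  2.9050e-01] shift [ 0.033  -0.0057  0.3448] turn 0.0005
```

```bash
python3 -m jog '[[[0.033,-0.006,0.12],0,0.4],[[0.033,-0.006,0.24],0,0.4],[[0.033,-0.006,0.31],0,0.4],[[0.033,-0.006,0.34],0,0.4],[[0.033,-0.006,0.345],0,0.4],[[0.033,-0.006,0.345],0,0.4],[[0.033,-0.006,0.345],0,1],[[0.033,-0.006,0.345],0,1],[[0.033,-0.006,0.345],0,1],[[0.033,-0.006,0.345],0,1],[[0.033,-0.006,0.345],0,1],[[0.033,-0.006,0.345],0,1]]' 60
python3 - <<'E'
from h import *
togo([0.476,-0.3652,0.2],0.289)
E
```

```text
time: 4.22
tool_pos: [0.4754, -0.3645, 0.1788]
tool_rot: [3.141, -0.0, 0.29]
contact_force: [0.4, -1.1, 0.2]
opening: 0.0231
grip_force: 59.9
grasp now [ 0.4755 -0.3646  0.0196] rot [ 3.1411e+00 -1.0000e-04  2.9050e-01] shift [ 0.0009  0.002  -0.4509] turn 0.0005
```

```bash
python3 -m jog '[[[0,0,-0.02],0,1],[[0,0,-0.06],0,1],[[0,0,-0.15],0,1],[[0,0,-0.26],0,1],[[0,0,-0.37],0,1],[[0,0,-0.45],0,1],[[0,0,-0.475],0,1],[[0,0,-0.475],0,1]]'
python3 - <<'E'
from h import *
s=observe();print(s['opening'],s['contact_force'].round(2),s['torque'].round(2))
for c in('side','top','wrist'):
    im=cams.read_camera(c);cv2.imwrite(f'pics/{c}3.png',im[:,:,::-1])
    for t in ('wrench','wrench_hole','wrench_grip','nut_seat','pillar_left','pillar_right','cradle'):
        for r in models.pinpoint(t,c)[:3]:print(c,t,np.round(r['position'],4),round(r['confidence'],2))
togo([0.535,0.014,0.2],-0.285)
E
```

```text
time: 5.22
tool_pos: [0.4752, -0.3642, 0.3688]
tool_rot: [3.141, 0.0, 0.291]
contact_force: [0.6, -0.3, -3.9]
opening: 0.0232
grip_force: 59.9
0.023239005399934048 [ 0.59 -0.28 -3.91] [-0.07  0.26 -0.02]
side wrench [ 0.5866 -0.5133  0.0029] 0.54
side wrench [ 0.5687 -0.3342  0.1873] 0.5
side wrench_hole [ 0.5632 -0.3371  0.2071] 0.76
side wrench_hole [ 0.5875 -0.5116  0.0162] 0.47
side wrench_grip [ 0.3551 -0.2253  0.0048] 0.59
side wrench_grip [ 0.665  -0.4883  0.0078] 0.56
side pillar_left [0.6578 0.0354 0.1651] 0.6
side pillar_right [ 0.6279 -0.068   0.1603] 0.74
side pillar_right [ 0.5665 -0.3402  0.2047] 0.21
side cradle [ 0.6437 -0.0199 -0.006 ] 0.55
top wrench [ 0.5671 -0.3379  0.1889] 0.9
top wrench [0.6611 0.0324 0.1607] 0.74
top wrench [ 0.6404 -0.01    0.1219] 0.47
top wrench_hole [ 0.5663 -0.3409  0.2099] 0.59
top wrench_grip [ 0.4598 -0.3675  0.2027] 0.8
top wrench_grip [ 0.6637 -0.4929  0.005 ] 0.61
top wrench_grip [ 0.3546 -0.2204  0.0065] 0.52
top nut_seat [ 0.6415 -0.0177  0.1269] 0.5
top pillar_left [0.6629 0.0315 0.1606] 0.98
top pillar_right [ 0.6278 -0.0686  0.1624] 0.62
top pillar_right [ 0.7391 -0.2508 -0.0009] 0.26
top cradle [ 0.6398 -0.0068  0.1196] 0.73
top cradle [ 0.6426 -0.0178  0.0065] 0.72
wrist wrench [ 0.5853 -0.5151 -0.0021] 0.88
wrist wrench_grip [ 0.6651 -0.4919  0.011 ] 0.89
wrist wrench_grip [ 0.3555 -0.2272  0.0043] 0.88
wrist wrench_grip [ 0.4617 -0.3701  0.2021] 0.81
grasp now [ 0.4754 -0.3644  0.2096] rot [ 3.1414 -0.      0.2905] shift [ 0.4138 -0.8638  0.0238] turn 0.1832
```

View pics/wrist3.png

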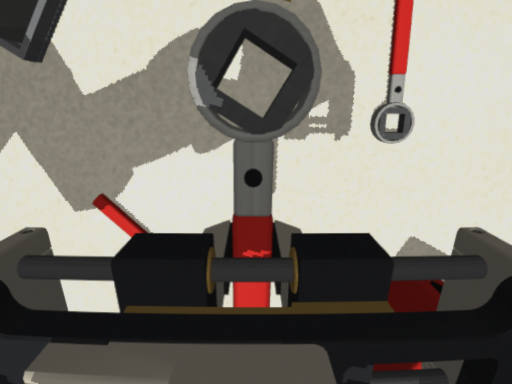

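The wrench is held level, with its head at about (255,70), r 66, and the insert square turned about 36° in the image. Its underside is about 0.19 up by the two outer cameras. Next I move beside the nut to see the nut and the head together.

```bash
python3 -m jog '[[[0.1,-0.12,0],0,1],[[0.2,-0.24,0],0,1],[[0.3,-0.36,0],0,1],[[0.38,-0.45,0],0,1],[[0.41,-0.49,0],0,1],[[0.41,-0.49,0],0,1],[[0.41,-0.49,0],0,1],[[0.41,-0.49,0],0,1]]'
python3 - <<'E'
from h import *
m=cams.camera_model('wrist');im=cams.read_camera('wrist')[:,:,::-1].copy();np.savez('w4.npz',**m);cv2.imwrite('pics/w4.png',im)
for t in('nut_seat','nut','pillar_left','pillar_right','wrench','wrench_hole'):
    for r in models.pinpoint(t,'wrist')[:2]:print(t,np.round(r['position'],4),round(r['confidence'],2))
s=observe();print(s['tool_pos'],s['tool_rot'])
E
```

```text
time: 7.42
tool_pos: [0.576, -0.131, 0.3687]
tool_rot: [3.141, 0.0, 0.289]
contact_force: [-0.5, -0.3, -3.2]
opening: 0.0236
grip_force: 59.9
nut_seat [ 0.6457 -0.0134  0.1249] 0.87
nut [ 0.6444 -0.0199  0.1227] 0.8
pillar_left [0.66   0.0369 0.1614] 0.91
pillar_right [ 0.6251 -0.0683  0.161 ] 0.96
wrench [ 0.5832 -0.5166 -0.0028] 0.82
wrench_hole [ 0.5912 -0.5145  0.0177] 0.93
[ 0.57629682 -0.12989998  0.36873971] [ 3.14145271e+00 -3.68004689e-05  2.90103710e-01]
```

View pics/w4.png

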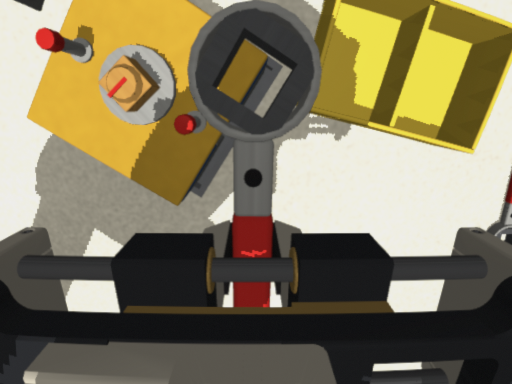

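Picture w4 shows the flange centre at about (137,84), the nut square with its cone at about (128,85), the pillar caps at (49,40) and (185,124), and the wrench head at (255,70). Next I rectify the nut and the hole to compare their angles.

```bash
cat > ortho.py <<'E'
from h import *
def proj(m,P):
    T=np.linalg.inv(m['pose']);K=m['camera_matrix'];c=P@T[:3,:3].T+T[:3,3];s=c[...,:2]/c[...,2:];r=(s**2).sum(-1,keepdims=True)
    s=s*(1+m['k1']*r);return s*np.array([K[0,0],K[1,1]])+K[:2,2]
def ortho(m,im,cx,cy,z,half=.045,n=380):
    # rows: x decreasing downward ; cols: y decreasing to right (x up, y left)
    a=np.linspace(half,-half,n);X,Y=np.meshgrid(cx+a,cy+a,indexing='ij')
    uv=proj(m,np.stack([X,Y,np.full_like(X,z)],-1)).astype('float32')
    return cv2.remap(im,uv[...,0],uv[...,1],cv2.INTER_CUBIC)
E
python3 - <<'E'
from ortho import *
m=dict(np.load('w4.npz'));im=cv2.imread('pics/w4.png')
print('caps',at_z(m,49,40,.162).round(4),at_z(m,185,124,.162).round(4),'flange',at_z(m,137,84,.128).round(4))
print('head centre top',at_z(m,255,70,.208).round(4))
a=ortho(m,im,.643,-.016,.149);b=ortho(m,im,.667,-.103,.208)
for o in(a,b):cv2.drawMarker(o,(190,190),(255,0,255),cv2.MARKER_CROSS,20,1)
cv2.imwrite('pics/o4.png',np.hstack([a,b]))
E
```

```text
caps [0.6565 0.0299 0.162 ] [ 0.6288 -0.0673  0.162 ] flange [ 0.6439 -0.0172  0.128 ]
head centre top [ 0.669 -0.104  0.208]
```

View pics/o4.png

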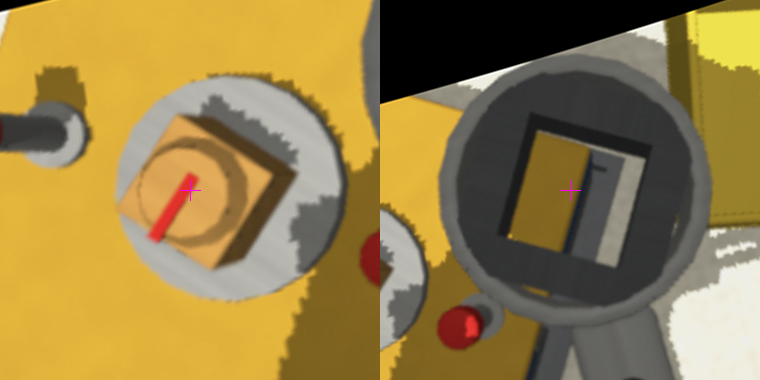

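Nut edges are 34.5° clockwise and hole edges 16° clockwise at yaw 0.29. So the handle should stand at about yaw -0.033 for an aligned drop. Nut is at (0.6424,-0.0176); the head sits (0.0942, 0.0014) from the grasp point in tool x, y.

Run:
```python
from h import *
togo([0.5483,-0.0131,0.210],-0.033)
togo([0.5483,-0.0131,0.180],-0.033)
```

```text
grasp now [ 0.5763 -0.1299  0.2095] rot [ 3.1415 -0.      0.2901] shift [ 0.0164 -0.2999 -0.0012] turn 0.1028
grasp now [ 0.5763 -0.1299  0.2095] rot [ 3.1415 -0.      0.2901] shift [ 0.0164 -0.2999  0.0738] turn 0.1028
```

```bash
python3 -m jog '[[[0.005,-0.1,0],0.035,1],[[0.011,-0.2,0],0.07,1],[[0.016,-0.28,0],0.1,1],[[0.016,-0.3,0],0.103,1],[[0.016,-0.3,0],0.103,1],[[0.016,-0.3,0],0.103,1],[[0.016,-0.3,0],0.103,1]]'
python3 - <<'E'
from ortho import *
m=cams.camera_model('wrist');im=cams.read_camera('wrist')[:,:,::-1].copy();np.savez('w5.npz',**m);cv2.imwrite('pics/w5.png',im)
togo([0.5483,-0.0131,0.180],-0.033)
a=ortho(m,im,.6424,-.0176,.149);b=ortho(m,im,.6424,-.0176,.209)
for o in(a,b):cv2.drawMarker(o,(190,190),(255,0,255),cv2.MARKER_CROSS,20,1)
cv2.imwrite('pics/o5.png',np.hstack([a,b]))
E
```

```text
time: 8.65
tool_pos: [0.5483, -0.0138, 0.3686]
tool_rot: [3.141, -0.0, -0.034]
contact_force: [0.4, -0.3, -2.9]
opening: 0.0235
grip_force: 59.9
grasp now [ 0.5483 -0.0137  0.2094] rot [ 3.1414e+00  1.0000e-04 -3.4000e-02] shift [ 0.     -0.0015  0.0735] turn -0.0003
```

View pics/o5.png

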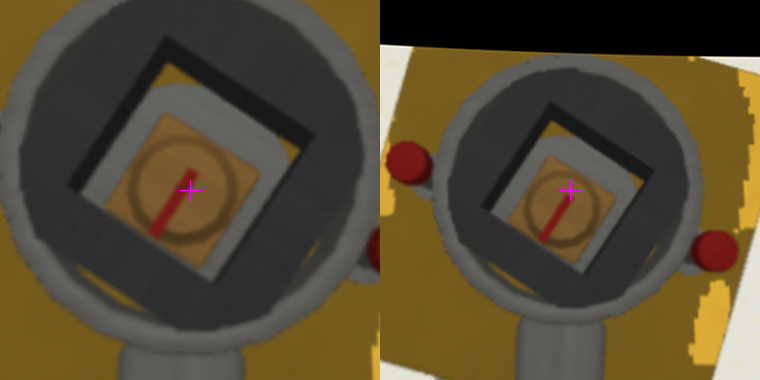

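Both squares look parallel. The nut centre is at about (182,189) in the left panel and the head at (567,188) in the right, so the head sits about 1 mm too far right. I shift by that and descend.

```bash
python3 -m jog '[[[0,-0.0025,0.04],0,1],[[0,-0.0025,0.075],0,1],[[0,-0.0025,0.085],0,1],[[0,-0.0025,0.093],0,1],[[0,-0.0025,0.1],0,1],[[0,-0.0025,0.107],0,1],[[0,-0.0025,0.107],0,1]]'
python3 - <<'E'
from h import *
togo([.5483,-.013,.15],-.033);s=observe();print(s['contact_force'].round(2),s['torque'].round(2))
E
```

```text
time: 9.57
tool_pos: [0.5481, -0.0118, 0.3258]
tool_rot: [3.142, 0.0, -0.033]
contact_force: [0.6, 0.1, -3.7]
opening: 0.0236
grip_force: 59.9
grasp now [ 0.5481 -0.0118  0.1666] rot [ 3.1415e+00  1.0000e-04 -3.3100e-02] shift [0.0006 0.0029 0.0416] turn -0.0
[ 0.64  0.09 -3.68] [0.04 0.2  0.02]
```

```bash
python3 -m jog '[[[0,0,0.006],0,1],[[0,0,0.012],0,1],[[0,0,0.018],0,1],[[0,0,0.024],0,1],[[0,0,0.024],0,1]]'
python3 - <<'E'
from h import *
togo([.5483,-.013,.1476],-.033);s=observe();print(s['contact_force'].round(2),s['torque'].round(2))
E
```

```text
time: 10.2
tool_pos: [0.5481, -0.0118, 0.316]
tool_rot: [-3.142, 0.0, -0.033]
contact_force: [-0.3, -0.2, -3.6]
opening: 0.0237
grip_force: 59.9
grasp now [ 0.548  -0.0118  0.1568] rot [-3.1416e+00  5.0000e-04 -3.3200e-02] shift [0.0008 0.0029 0.0231] turn -0.0001
[-0.29 -0.16 -3.62] [0.02 0.26 0.01]
```

```bash
python3 -m jog '[[[0,0,0.006],0,1],[[0,0,0.012],0,1],[[0,0,0.018],0,1],[[0,0,0.021],0,1],[[0,0,0.021],0,1]]'
python3 - <<'E'
from h import *
togo([.5483,-.013,.1476],-.033);s=observe();print(s['contact_force'].round(2),s['torque'].round(2))
E
```

```text
time: 10.82
tool_pos: [0.5481, -0.0118, 0.3078]
tool_rot: [3.142, 0.0, -0.033]
contact_force: [0.0, 0.3, -2.6]
opening: 0.0235
grip_force: 59.9
grasp now [ 0.5481 -0.0118  0.1486] rot [ 3.1415e+00  2.0000e-04 -3.3100e-02] shift [0.0005 0.0029 0.0025] turn -0.0
[ 0.03  0.29 -2.6 ] [0.02 0.27 0.03]
```

```bash
python3 -m jog '[[[0,0,0.003],0,1],[[0,0,0.006],0,1],[[0,0,0.006],0,1]]'
python3 - <<'E'
from h import *
togo([.5483,-.013,.1476],-.033);s=observe();print(s['contact_force'].round(2),s['torque'].round(2))
E
```

```text
time: 11.2
tool_pos: [0.5481, -0.0118, 0.306]
tool_rot: [3.141, -0.001, -0.033]
contact_force: [-3.5, -0.1, 2.2]
opening: 0.0235
grip_force: 59.9
grasp now [ 0.5482 -0.0118  0.1468] rot [ 3.1414e+00 -6.0000e-04 -3.3100e-02] shift [ 0.0003  0.0029 -0.0019] turn -0.0
[-3.52 -0.14  2.21] [0.07 0.45 0.  ]
```

```bash
python3 -m jog '[[[0.001,-0.0206,0],0.0278,1],[[0.0042,-0.0409,0.0007],0.0556,1],[[0.009,-0.061,0.001],0.0833,1],[[0.0154,-0.0803,0.0014],0.1111,1],[[0.0236,-0.099,0.0017],0.1389,1],[[0.0333,-0.1173,0.0021],0.1667,1],[[0.0333,-0.1173,0.0021],0.1667,1]]'
python3 - <<'E'
from h import *
s=observe();print(s['contact_force'].round(2),s['torque'].round(2),s['tool_pos'],s['tool_rot'])
m=cams.camera_model('wrist');im=cams.read_camera('wrist')[:,:,::-1].copy();cv2.imwrite('pics/w6.png',im)
E
```

```text
time: 12.08
tool_pos: [0.563, 0.0346, 0.3051]
tool_rot: [3.141, -0.001, -0.556]
contact_force: [-4.1, -2.1, 3.6]
opening: 0.0234
grip_force: 59.9
[-4.1  -2.09  3.63] [-0.36  0.53 -0.26] [0.5630083  0.03462638 0.30510448] [ 3.14116022e+00 -6.32881470e-04 -5.55809885e-01]
```

View pics/w6.png

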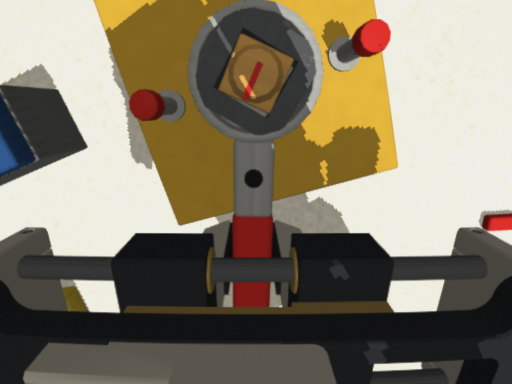

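The ring is down on the nut, with the nut's square and mark seen inside the hole at (255,75). The red mark turned about 23° with the 30° swing, so the insert drives. I continue the stroke.

```bash
python3 -m jog '[[[0.0042,-0.0409,0.0007],0.0556,1],[[0.0154,-0.0803,0.0014],0.1111,1],[[0.0333,-0.1173,0.0021],0.1667,1],[[0.047,-0.1377,0.0025],0.2,1],[[0.047,-0.1377,0.0025],0.2,1]]'
python3 - <<'E'
from h import *
s=observe();print(s['contact_force'].round(2),s['torque'].round(2),s['tool_pos'],s['tool_rot'],s['qpos'].round(2))
# back-swing rows from here; pivot in tool axes
p=np.array([.0942,.0014])
for d in (range(0,-106,-10)):
    f=np.radians(d);R=np.array([[np.cos(f),-np.sin(f)],[np.sin(f),np.cos(f)]]);print(d,((p-R@p)/.4).round(4),round(d/180,4))
E
```

```text
time: 12.75
tool_pos: [0.6083, 0.0715, 0.304]
tool_rot: [-3.141, -0.0, -1.185]
contact_force: [-2.7, 0.8, 5.4]
opening: 0.0234
grip_force: 59.9
[-2.74  0.76  5.4 ] [-0.16  0.5  -0.23] [0.60833729 0.0714896  0.30398591] [-3.14123321e+00 -6.56769603e-05 -1.18450686e+00] [-0.01  0.59  1.41  0.    1.14  2.75]
0 [0. 0.] 0.0
-10 [0.003  0.0409] -0.0556
-20 [0.013  0.0808] -0.1111
-30 [0.0298 0.1182] -0.1667
-40 [0.0528 0.1522] -0.2222
-50 [0.0814 0.1817] -0.2778
-60 [0.1147 0.2057] -0.3333
-70 [0.1517 0.2236] -0.3889
-80 [0.1912 0.2348] -0.4444
-90 [0.232 0.239] -0.5
-100 [0.2729 0.236 ] -0.5556
```

```bash
python3 -m jog '[[[0.003,0.0409,-0.001],-0.0556,1],[[0.013,0.0808,-0.001],-0.1111,1],[[0.0298,0.1182,-0.001],-0.1667,1],[[0.0528,0.1522,-0.001],-0.2222,1],[[0.0814,0.1817,-0.001],-0.2778,1],[[0.1147,0.2057,-0.001],-0.3333,1],[[0.1517,0.2236,-0.001],-0.3889,1],[[0.1912,0.2348,-0.001],-0.4444,1],[[0.232,0.239,-0.001],-0.5,1],[[0.2729,0.236,-0.001],-0.5556,1],[[0.2729,0.236,-0.001],-0.5556,1]]'
cat > st.py <<'E'
from ortho import *
import sys
s=observe();print('q',s['qpos'].round(2),'f',s['contact_force'].round(2),'t',s['torque'].round(2))
m=cams.camera_model('wrist');im=cams.read_camera('wrist')[:,:,::-1].copy();cv2.imwrite(f'pics/{sys.argv[1]}.png',im)
R=Ro.from_euler('xyz',s['tool_rot']).as_matrix();g=s['tool_pos']+R@[.0942,.0014,robot.grip_depth];und=g[2]-.0196
print('head',g.round(4),'und',und.round(4))
o=ortho(m,im,.6426,-.0166,und+.025,half=.016,n=240);hsv=cv2.cvtColor(o,cv2.COLOR_BGR2HSV)
mk=((hsv[...,0]<6)|(hsv[...,0]>172))&(hsv[...,1]>170)&(hsv[...,2]>60)
pt=np.argwhere(mk).astype('float32')
if len(pt)>30:
    c=cv2.minAreaRect(pt[:,::-1]);vx,vy,_,_=cv2.fitLine(pt[:,::-1],cv2.DIST_HUBER,0,.01,.01).ravel()
    print('mark n',len(pt),'cw angle from +x mod 180:',round(np.degrees(np.arctan2(vx,-vy))%180,1))
cv2.imwrite(f'pics/{sys.argv[1]}o.png',o)
E
python3 st.py w7
```

```text
time: 14.12
tool_pos: [0.5619, -0.0662, 0.3042]
tool_rot: [3.141, -0.001, 0.559]
contact_force: [-2.7, -2.1, 3.8]
opening: 0.0237
grip_force: 59.9
q [-0.25  0.51  1.55 -0.    1.08  0.76] f [-2.65 -2.07  3.82] t [-0.33  0.22 -0.03]
head [ 0.6426 -0.0175  0.1451] und 0.1255
mark n 2633 cw angle from +x mod 180: 91.9
```

```bash
python3 -m jog '[[[0.0042,-0.0409,0.001],0.0556,1],[[0.0154,-0.0803,0.0017],0.1111,1],[[0.0333,-0.1173,0.0024],0.1667,1],[[0.0573,-0.1506,0.0031],0.2222,1],[[0.0868,-0.1792,0.0038],0.2778,1],[[0.1208,-0.2022,0.0045],0.3333,1],[[0.1583,-0.219,0.0052],0.3889,1],[[0.198,-0.229,0.0059],0.4444,1],[[0.239,-0.232,0.0066],0.5,1],[[0.2799,-0.228,0.0073],0.5556,1],[[0.2799,-0.228,0.0073],0.5556,1]]'
python3 st.py w8
```

```text
time: 15.55
tool_pos: [0.6084, 0.0719, 0.3015]
tool_rot: [-3.141, -0.002, -1.187]
contact_force: [-0.0, -3.1, 5.2]
opening: 0.0233
grip_force: 60.0
q [-0.01  0.59  1.41 -0.    1.14  2.75] f [-0.01 -3.07  5.23] t [-0.82  0.06 -0.21]
head [ 0.6426 -0.0161  0.1424] und 0.1228
mark n 2706 cw angle from +x mod 180: 172.1
```

```bash
python3 -m jog '[[[0.003,0.0409,-0.001],-0.0556,1],[[0.013,0.0808,-0.001],-0.1111,1],[[0.0298,0.1182,-0.001],-0.1667,1],[[0.0528,0.1522,-0.001],-0.2222,1],[[0.0814,0.1817,-0.001],-0.2778,1],[[0.1147,0.2057,-0.001],-0.3333,1],[[0.1517,0.2236,-0.001],-0.3889,1],[[0.1912,0.2348,-0.001],-0.4444,1],[[0.232,0.239,-0.001],-0.5,1],[[0.2729,0.236,-0.001],-0.5556,1],[[0.2729,0.236,-0.001],-0.5556,1]]'
python3 st.py w9
python3 -m jog '[[[0.0042,-0.0409,0.001],0.0556,1],[[0.0154,-0.0803,0.0015],0.1111,1],[[0.0333,-0.1173,0.0017],0.1667,1],[[0.0333,-0.1173,0.0017],0.1667,1]]'
python3 st.py w10
```

```text
time: 16.98
tool_pos: [0.5615, -0.0656, 0.3018]
tool_rot: [3.141, -0.001, 0.559]
contact_force: [-1.2, -2.9, 4.0]
opening: 0.0233
grip_force: 59.9
q [-0.25  0.51  1.55  0.    1.07  0.76] f [-1.2  -2.85  4.01] t [-0.53  0.04 -0.1 ]
head [ 0.6423 -0.0169  0.1426] und 0.123
mark n 2593 cw angle from +x mod 180: 172.3
time: 17.52
tool_pos: [0.5477, -0.0174, 0.3013]
tool_rot: [3.14, -0.001, 0.035]
contact_force: [-1.1, -5.9, 4.1]
opening: 0.0236
grip_force: 60.1
q [-0.17  0.49  1.61 -0.    1.05  1.37] f [-1.14 -5.94  4.06] t [-1.02 -0.05 -0.5 ]
head [ 0.6421 -0.0158  0.1423] und 0.1227
mark n 2580 cw angle from +x mod 180: 2.6
```

```bash
python3 -m jog '[[[0.001,-0.0206,0.0004],0.0278,1],[[0.0042,-0.0409,0.0007],0.0556,1],[[0.0042,-0.0409,0.0007],0.0556,1]]'
python3 st.py w11
```

```text
time: 17.95
tool_pos: [0.5489, -0.0015, 0.301]
tool_rot: [3.141, -0.002, -0.139]
contact_force: [-0.7, -4.8, 4.5]
opening: 0.0234
grip_force: 60.0
q [-0.14  0.49  1.6  -0.    1.05  1.57] f [-0.72 -4.84  4.49] t [-0.88 -0.13 -0.45]
head [ 0.6422 -0.0161  0.142 ] und 0.1224
mark n 2573 cw angle from +x mod 180: 12.0
```

```bash
python3 -m jog '[[[0.001,-0.0206,0.0004],0.0278,1],[[0.0042,-0.0409,0.0007],0.0556,1],[[0.0042,-0.0409,0.0007],0.0556,1]]'
python3 st.py w12
python3 -m jog '[[[0.001,-0.0206,0.0004],0.0278,1],[[0.0042,-0.0409,0.0007],0.0556,1],[[0.0042,-0.0409,0.0007],0.0556,1]]'
python3 st.py w13
```

```text
time: 18.38
tool_pos: [0.5525, 0.0134, 0.3007]
tool_rot: [3.137, -0.001, -0.311]
contact_force: [-3.5, -11.8, 6.1]
opening: 0.0234
grip_force: 60.0
q [-0.11  0.49  1.59 -0.01  1.05  1.77] f [ -3.53 -11.79   6.11] t [-2.07  0.33  0.51]
head [ 0.6418 -0.0175  0.1417] und 0.1221
mark n 2557 cw angle from +x mod 180: 17.0
time: 18.8
tool_pos: [0.5582, 0.0259, 0.3002]
tool_rot: [3.13, -0.001, -0.484]
contact_force: [-9.4, -25.9, 8.4]
opening: 0.0239
grip_force: 61.1
q [-0.09  0.51  1.57 -0.01  1.07  1.97] f [ -9.36 -25.87   8.35] t [-4.44  1.3   1.25]
head [ 0.6402 -0.0209  0.1411] und 0.1215
mark n 2538 cw angle from +x mod 180: 18.4
```

The nut stopped at about 166° in total (2.9 rad), with the force rising, so this is the hard stop. I ease back, check, then release and rise.

```bash
python3 -m jog '[[[0.003,0.035,-0.002],-0.045,1],[[0.006,0.057,-0.003],-0.078,1],[[0.006,0.057,-0.003],-0.078,1]]'
python3 st.py w14
python3 -m jog '[[[0,0,0],0,0.6],[[0,0,0],0,0.5],[[0,0,0],0,0.5],[[0,0,0],0,0.5],[[0,0,0],0,0.5]]'
```

```text
time: 19.23
tool_pos: [0.5508, 0.0065, 0.3014]
tool_rot: [3.139, -0.002, -0.243]
contact_force: [0.4, -10.9, 1.9]
opening: 0.0232
grip_force: 60.0
q [-0.13  0.49  1.6  -0.    1.05  1.69] f [  0.37 -10.9    1.88] t [-1.81 -0.15 -0.5 ]
head [ 0.6421 -0.018   0.1423] und 0.1227
mark n 2541 cw angle from +x mod 180: 16.3
time: 19.9
tool_pos: [0.551, 0.0081, 0.3011]
tool_rot: [-3.142, 0.0, -0.242]
contact_force: [-0.9, 0.2, 0.7]
opening: 0.046
grip_force: 0.0
```

```bash
python3 -m jog '[[[0,0,-0.02],0,0.5],[[0,0,-0.06],0,0.5],[[0,0,-0.15],0,0.5],[[0,0,-0.3],0,0.5],[[0,0,-0.3],0,0.5],[[0,0,-0.3],0,0.5]]'
python3 - <<'E'
from ortho import *
for t in('wrench_hole','nut_seat','wrench'):
  for c in('wrist','top','side'):
    if t=='wrench_hole':
        m=cams.camera_model(c);im=cams.read_camera(c)[:,:,::-1].copy();cv2.imwrite(f'pics/{c}15.png',im)
        if c=='wrist':
            o=ortho(m,im,.6426,-.0166,.143,half=.06,n=420)
            o2=ortho(m,im,.6426,-.0166,.148,half=.016,n=240);hsv=cv2.cvtColor(o2,cv2.COLOR_BGR2HSV)
            pt=np.argwhere(((hsv[...,0]<6)|(hsv[...,0]>172))&(hsv[...,1]>170)&(hsv[...,2]>60)).astype('float32')
            vx,vy,_,_=cv2.fitLine(pt[:,::-1],cv2.DIST_HUBER,0,.01,.01).ravel();print('mark',np.degrees(np.arctan2(vx,-vy))%180)
    for r in models.pinpoint(t,c)[:1]:print(c,t,np.round(r['position'],4),round(r['confidence'],2))
s=cv2.imread('pics/side15.png')[140:245,140:280];cv2.imwrite('pics/o15.png',np.hstack([o,cv2.resize(s,(380,420),interpolation=cv2.INTER_CUBIC)]))
print(observe()['contact_force'])
E
```

```text
time: 20.65
tool_pos: [0.5508, 0.0079, 0.4213]
tool_rot: [3.142, -0.0, -0.242]
contact_force: [0.5, -0.1, -1.0]
opening: 0.0463
grip_force: 0.0
mark 16.213364
wrist wrench_hole [ 0.3158 -0.2961  0.0137] 0.57
top wrench_hole [ 0.3085 -0.2968  0.0169] 0.83
side wrench_hole [ 0.6416 -0.0129  0.1423] 0.72
wrist nut_seat [ 0.6439 -0.0138  0.1216] 0.69
side nut_seat [ 0.6435 -0.0149  0.1279] 0.62
wrist wrench [ 0.3083 -0.2985  0.0017] 0.73
top wrench [ 0.5868 -0.5173 -0.0049] 0.71
side wrench [ 0.6499 -0.0141  0.1286] 0.88
[ 0.28897261 -0.28879011  0.25682214]
```

View pics/o15.png

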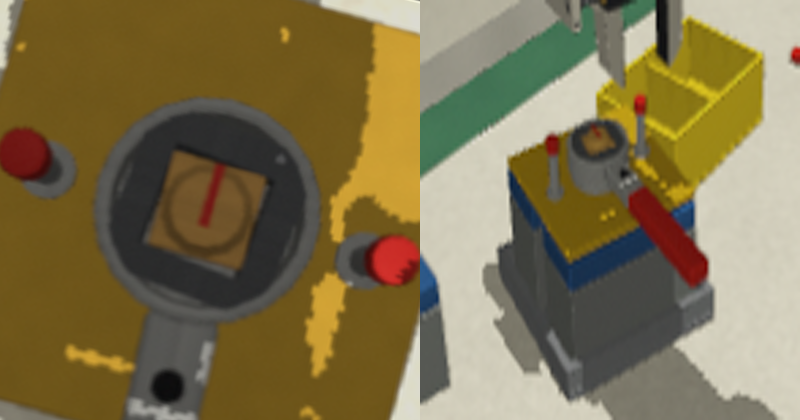

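The wrench lies level on the nut, centred at about (207,210) between the pillars. The yellow plate is down on the batteries and the gripper is clear.

```bash
python3 -c "
from cell import robot;print(robot.hand_in())"
```

```text
the job is handed in; nothing more can be done
None
```

The nut is screwed down to its hard stop (about 166° clockwise, at most about 2° short after the wrench eased back). The plate is down on the batteries, and the released wrench sits level on the nut; I handed the job in at about 21 s of 72 s, but no verdict came back.

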